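Push the sample train home and start the load

TASK

Push the row of four sample carriers along the loading rail as one train until the front one is against the black end stop and no gaps are left, without lifting any carrier off the rail or tipping it. Only then press the green load button on the dock all the way down and let it come back up, leaving the carriers home and everything else on the bench where it stands.

Things in the scene. Friction and masses are not known exactly. Their poses are not given: they have to be found in the camera images.
- rail: fixed loading rail, a low grey tray 350 mm long (x) and 90 mm wide (y); place and yaw vary. Origin: centre of the underside, on the bench; +x points along the rail towards the end stop. Track floor 10 mm above the bench. At x = 106 to 170 mm stands a blue dock head, 56 mm high over the bench, with the black end stop on its front
- rail_stop (a point): centre of the black rubber end stop's face at track floor level (rail x = 100 mm, y = 0, z = 10 mm); the face is 42 mm wide and reaches 50 mm above the bench; faces -x of the rail
- rail_mouth (a point): middle of the rail's open end, at track floor level (rail x = -170 mm). From here to the stop run two aluminium guides, 18 mm high above the bench (8 mm above the floor), 43 mm apart inside, 59 mm over their outsides
- load_button (a joint): travel of the green load button on top of the dock head: 0 = up, 0.006 m = fully down; it counts as pressed beyond 0.0045 m; springs back by itself, about 5 N pushes it fully down
- load_button_top (a point): centre of the top face of the round green load button (36 mm across) on the dock head, at rail x = 138 mm, y = 0; it is pressed straight down
- carrier_a: sample carrier, grey block 34 mm long (its x, along the rail) x 40 wide x 40 high, white side strips, two orange-capped vials on top (54 mm in all), about 100 g. Origin: centre of underside. The four start as one touching row in any order, front face 50 to 105 mm short of the stop; packed home, the rearmost origin is 119 mm from the stop face
- carrier_b: sample carrier, grey block 34 mm long (its x, along the rail) x 40 wide x 40 high, blue side strips, two orange-capped vials on top (54 mm in all), about 100 g. Origin: centre of underside. The four start as one touching row in any order, front face 50 to 105 mm short of the stop; packed home, the rearmost origin is 119 mm from the stop face
- carrier_c: sample carrier, grey block 34 mm long (its x, along the rail) x 40 wide x 40 high, yellow side strips, two orange-capped vials on top (54 mm in all), about 100 g. Origin: centre of underside. The four start as one touching row in any order, front face 50 to 105 mm short of the stop; packed home, the rearmost origin is 119 mm from the stop face
- carrier_d: sample carrier, grey block 34 mm long (its x, along the rail) x 40 wide x 40 high, green side strips, two orange-capped vials on top (54 mm in all), about 100 g. Origin: centre of underside. The four start as one touching row in any order, front face 50 to 105 mm short of the stop; packed home, the rearmost origin is 119 mm from the stop face
- spare_carrier: empty spare carrier standing on the bench beside the rail, same grey block (34 x 40 x 40 mm) but without vials; origin centre of underside; a bystander
- petri_dish: closed glass dish, 88 mm across, 14 mm high, lying beside the rail on the robot's side; origin centre of underside; a bystander
- small_jar: small amber jar with white cap, 28 mm across, 45 mm high, beside the rail on the robot's side; origin centre of underside; a bystander
- waste_bottle: clear jar with orange cap, 66 mm across, 110 mm high; origin centre of underside; a bystander
- buffer_bottle: white bottle with blue cap, 60 mm across, 120 mm high; origin centre of underside; a bystander
- tip_box: pipette tip box, 85 x 120 mm, 54 mm high; origin centre of underside; a bystander
- screwdriver: screwdriver lying on the bench nearer the robot, on the right; a bystander

How it is judged:
By the outcome, as a careful person would: the job done as asked, in the order asked, and still so for the second after the job is handed in, with the robot touching nothing.
It also fails if it takes over 46 s, if anything falls off the work surface, if the arm or the gripper's body presses on something with over 40 N, if the wrist force passes 120 N, or if a joint passes its speed limit or range.

ROBOT

A 6-joint arm with a two-finger parallel gripper is mounted at the origin on the work surface. World frame = base frame: x ahead of the robot, y to its left, z up, the work surface at z = 0. Lengths are in m, angles in rad, forces in N, time in s.
With the tool pointing down it reaches from about 0.25 to 0.775 m from the base axis. Payload 4 kg.
Tool frame: the origin (TCP) lies between the finger pads; the fingertips stand 14 mm ahead of it and the grasp point (between the pads) lies 5 mm behind it (robot.nose_length is the distance from the TCP to the fingertips, in m); z points along the fingers, y is the direction in which the jaws open and shut (so a half turn about z gives the same grasp; the last joint's range is limited). The gripper opens to 94 mm and grips with 3 to 60 N. Pads are 16 mm wide; open, the fingers measure 119 mm over their backs; the gripper's body (75 mm by 177 mm) begins 78 mm behind the grasp point.
Start: joints at [-1.238, 0.087, 1.371, -0, 1.684, -0.103], TCP at [0.232, -0.499, 0.22] pointing down, gripper open.
Joint ranges: [-3.1, 3.1], [-0.76, 2.03], [0.27, 2.55], [-1.08, 4.22], [0.17, 2.65], [-2.57, 2.57]. Speed limits (rad/s): [2.79, 2.79, 3.14, 3.14, 3.14, 3.14].

INTERFACE

Orientations are given as [roll, pitch, yaw] about the fixed x, y, z axes, in that order (R = Rz(yaw) Ry(pitch) Rx(roll)).
In Python, from bench import robot, eyes, finder gives the robot as it stands.
- The arm moves only by the tool play_rows, never from a script. Its argument "rows" is a list of rows, each an object with "linear": the shift along the tool's x, y, z in cm, a list of three; "spin": the turn about the tool's z in degrees. A call has 1 to 12 rows; each row shifts and turns the commanded pose from where the row before left it, along the tool's axes as they then stand; what a row does not reach is not made up. A row lasts 1/12 s, in which the tool goes at most 41.7 mm and 7.16 degrees, less where a joint would pass 70% of its speed; a pose out of reach is approached as far as the arm can. A call with a gripper value outside its range is refused whole. "claw" is the finger opening in cm, from 0 to 9.4, set as the call begins (left out, the last holds). The fingers move at their own pace and stop on an object; the grip force is fixed at half the most. Time passes only in rows, so rows that do not move let the fingers close. It gives the time, the measured TCP pose, the force and the opening at its end, in the units of the state.
- robot.get_obs(): the state, without advancing time (a new reading comes with each control period).
- eyes.snapshot(name): name is "scene" or "top" or "wrist"; returns a dict with "frame" (420x560x3 uint8, red, green, blue), "fx", "fy", "cx", "cy" (pixels), "rvec" (rotation vector, rad) and "tvec" (3), from world to camera coordinates, as OpenCV has them; the wrist camera has in their place "mount" (4x4, takes a point from camera to tool coordinates, whose origin is the TCP and whose axes are the flange's). Camera axes: x right, y down, z forward; pixel columns grow to the right and rows downward; lengths in m; the calibration is good to about 2 mm. A picture is of the moment at which its call begins: read the wrist's pose just before it. There is no depth.
- robot.close_job(): hands the job in, once; it reports no verdict.
Trained networks look in a picture, given as the dict that the camera call returned (one of the last four; its "shot" number tells which), for a name from the list of things; names that differ only in an ending like _2 or _b are one class to them, and where a whole thing is asked for, a point or a joint stands for the part that bears it (a point fixed in the world has none). Each returns a list of dicts, best first, with "conf" (0 to 1); they miss things now and then, are a little off and sometimes report something else, mostly with a low value. They report only what shows in the picture. A call takes as long as a camera call.
- finder.silhouettes(picture, name): "pixels" (420x560 bool, what is visible of it) and "box" ([centre column, centre row, width, height] in pixels, round what is visible of it).
The state is a dict: "time": time; "joint_positions": joint angles; "qvel": joint speeds; "joint_torque": joint torques, N m; "tool_pos": TCP position; "ee_rot": TCP orientation; "wrist_force": force on the tool from outside, world axes, zero at the start; "wrist_torque": the same for the moment, N m; "width": finger opening in m.
Only numpy, scipy, OpenCV 4.12 (cv2) and the standard library are available. Lean on these libraries where they do the work, as an engineer would, in place of code of your own. Each camera call takes 0.05 s, during which the arm holds its last target. There are 200 camera calls.

## Working session

There is one attempt and no reset: what is moved stays moved. The work goes in short steps, Python scripts to look and compute and a tool call to move; the robot and the scene stay as the last step left them, time stands still between calls to the robot, and variables do not carry over. Pictures are saved under pics/ and viewed, about 8 in all and at most 12, crops included, and the job is handed in when it is done.

Besides the shell and the picture viewer there is one more tool, called after "Call:" as name([rows], argument=value, ...), one row to a line, values as JSON. play_rows: Moves the arm, as the interface text tells. Its arguments: {"type":"object","properties":{"rows":{"type":"array"},"claw":{"type":"number"}},"required":["rows"]}

```bash
mkdir -p pics; ls
cat > h.py <<'E'
import numpy as np, cv2
from bench import robot, eyes, finder
def save(s,n): cv2.imwrite('pics/'+n+'.png', s['frame'][:,:,::-1])
def cam(s):
    R=cv2.Rodrigues(np.array(s['rvec'],float))[0]; t=np.array(s['tvec'],float).ravel()
    return R,t
def back(s,u,v,z):
    R,t=cam(s); d=R.T@np.array([(u-s['cx'])/s['fx'],(v-s['cy'])/s['fy'],1]); c=-R.T@t
    return c+d*(z-c[2])/d[2]
def proj(s,P):
    R,t=cam(s); p=R@np.array(P,float)+t
    return p[0]/p[2]*s['fx']+s['cx'],p[1]/p[2]*s['fy']+s['cy']
E
python3 - <<'E'
from h import *
np.set_printoptions(precision=3,suppress=True)
for n in('top','scene'):
    s=eyes.snapshot(n); save(s,n+'1'); R,t=cam(s); print(n,-R.T@t,s['fx'],R[2])
    if n=='top':
        np.savez('top1.npz',**{k:s[k] for k in('frame','fx','fy','cx','cy','rvec','tvec')})
        for k in('rail','load_button','carrier_a','spare_carrier','petri_dish','small_jar','waste_bottle','buffer_bottle','tip_box','screwdriver'):
            for d in finder.silhouettes(s,k)[:5]: 
                b=d['box']; print(k,round(d['conf'],2),np.array(b),back(s,b[0],b[1],{'load_button':.06,'carrier_a':.05}.get(k,0.02))[:2])
print(robot.get_obs())
E
```

```text
pics
top [ 0.453 -0.009  1.271] 429.56425912377046 [ 0.087  0.005 -0.996]
rail 0.94 [286.7 205.6 123.   36.8] [ 0.583 -0.011]
carrier_a 0.73 [291.9 205.6  15.1  18.1] [ 0.58  -0.026]
carrier_a 0.72 [302.5 206.4  10.   12.2] [ 0.578 -0.056]
carrier_a 0.67 [317.3 207.   15.2  18. ] [ 0.576 -0.099]
carrier_a 0.64 [329.8 206.9  16.4  15.1] [ 0.576 -0.134]
spare_carrier 0.72 [289.4 169.6  12.5  15.5] [ 0.69  -0.019]
petri_dish 0.88 [294.2 249.9  28.2  31.1] [ 0.454 -0.033]
small_jar 0.49 [241.6 238.1   3.9  11.4] [0.488 0.12 ]
buffer_bottle 0.59 [128.2 232.9  29.1  18.8] [0.503 0.451]
tip_box 0.82 [432.9 185.4  49.5  48.5] [ 0.643 -0.44 ]
screwdriver 0.6 [395.7 276.9  10.6  70.8] [ 0.377 -0.326]
screwdriver 0.57 [236.8 200.4  12.7  13.5] [0.599 0.135]
scene [ 1.023 -0.707  0.636] 408.9013499718996 [-0.478  0.699 -0.532]
{'time': 0.6, 'joint_positions': array([-1.238,  0.087,  1.371, -0.   ,  1.684, -0.103]), 'qvel': array([-0.002, -0.   , -0.002, -0.   , -0.   ,  0.   ]), 'joint_torque': array([ -0.001, -33.978, -30.242,   0.072,   0.024,   0.   ]), 'tool_pos': array([ 0.232, -0.499,  0.22 ]), 'ee_rot': array([3.141, 0.   , 0.436]), 'wrist_force': array([0.544, 0.606, 0.845]), 'wrist_torque': array([-0.036, -0.018, -0.024]), 'width': 0.09408243509485796}
```

View pics/top1.png

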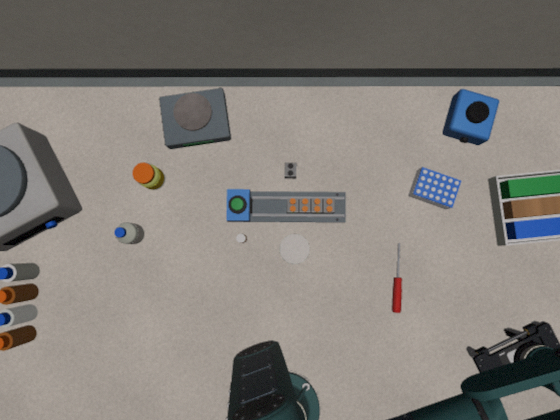

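View pics/scene1.png

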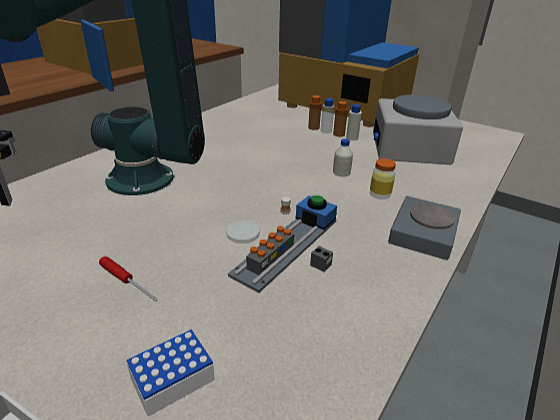

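The top view shows the rail lying nearly along world y. The button is at about (237,204), the open end at (345,207), and the vials span 292–330. The scene view agrees: the jar, dish and spare stand clear of the lane. I'm moving up behind the mouth for a wrist look.

Call:
play_rows([
  {"linear":[3.6,-1,0],"spin":0},
  {"linear":[3.6,-1,0],"spin":0},
  {"linear":[3.6,-1,0],"spin":0},
  {"linear":[3.6,-1,0],"spin":0},
  {"linear":[3.6,-1,0],"spin":0},
  {"linear":[3.6,-1,0],"spin":0},
  {"linear":[3.6,-1,0],"spin":0},
  {"linear":[3.6,-1,0],"spin":0},
  {"linear":[3.6,-1,0],"spin":0},
  {"linear":[3.6,-1,0],"spin":0},
  {"linear":[3.6,-1,0],"spin":0},
  {"linear":[3.6,-1,0],"spin":0},
], claw=1.0)

```text
time: 1.6
tool_pos: [0.5744, -0.206, 0.2197]
ee_rot: [3.141, -0.0, 0.436]
wrist_force: [0.1, -0.1, -0.5]
width: 0.0177
```

Call:
play_rows([
  {"linear":[0,0,0],"spin":-6.5},
  {"linear":[0,0,0],"spin":-6.5},
  {"linear":[0,0,0],"spin":-6.5},
  {"linear":[0,0,0],"spin":-6.5},
  {"linear":[0,0,0],"spin":-6.5},
  {"linear":[0,0,0],"spin":-6.5},
  {"linear":[0,0,0],"spin":-6.5},
  {"linear":[0,0,0],"spin":-6.5},
  {"linear":[0,0,0],"spin":-6.5},
  {"linear":[0,0,0],"spin":-6.5},
  {"linear":[0,0,0],"spin":0},
  {"linear":[0,0,0],"spin":0},
])

```text
time: 2.6
tool_pos: [0.5732, -0.2075, 0.2195]
ee_rot: [3.142, 0.0, 1.567]
wrist_force: [0.4, 0.3, -0.7]
width: 0.01
```

```bash
cat >> h.py <<'E'
from scipy.spatial.transform import Rotation as Ro
def wrist(n):
    o=robot.get_obs(); s=dict(eyes.snapshot('wrist')); save(s,n)
    T=np.eye(4); T[:3,:3]=Ro.from_euler('xyz',o['ee_rot']).as_matrix(); T[:3,3]=o['tool_pos']
    W=np.linalg.inv(T@np.array(s['mount'])); s['rvec']=cv2.Rodrigues(W[:3,:3])[0]; s['tvec']=W[:3,3]
    return o,s
E
python3 - <<'E'
from h import *
import pickle
np.set_printoptions(precision=4,suppress=True)
t=dict(np.load('top1.npz'))
print('btn',back(t,237.5,204.5,.062),'mouth',back(t,345.5,206.5,.01))
o,s=wrist('w1'); pickle.dump(s,open('w1.pkl','wb')); print(o['time'],o['tool_pos'],o['ee_rot'],o['joint_positions'],o['wrist_force'],o['width'])
print(s['mount'])
E
```

```text
btn [0.582  0.1281 0.062 ] mouth [ 0.5817 -0.1847  0.01  ]
2.6 [ 0.5732 -0.2075  0.2195] [3.1416 0.0001 1.5674] [-0.4403  0.2206  1.2193 -0.0001  1.7016 -0.4368] [ 0.4461  0.3311 -0.6684] 0.00997830744465223
[[-0.0006 -0.9667 -0.2561  0.0737]
 [ 1.     -0.0004 -0.0007 -0.0004]
 [ 0.0005 -0.2561  0.9667 -0.1657]
 [ 0.      0.      0.      1.    ]]
```

View pics/w1.png

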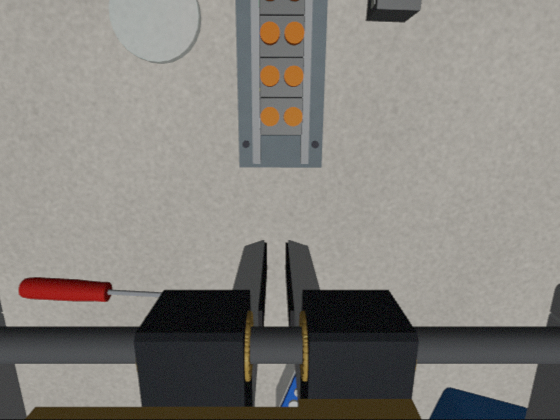

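The wrist view shows the rail's open end at (240..321,166), the rear carrier's rear top edge at about row 135, and the guides at columns 253–308.

Run:
```python
from h import *
import pickle
np.set_printoptions(precision=4,suppress=True)
s=pickle.load(open('w1.pkl','rb'))
for u,v,z in((240,166,.01),(321,166,.01),(236,0,.01),(327,0,.01),(260,135,.05),(302,135,.05),(282,116,.064),(282,32,.064),(253,164,.018),(308,164,.018)): print(u,v,z,back(s,u,v,z))
```

```text
240 166 0.01 [ 0.5335 -0.1839  0.01  ]
321 166 0.01 [ 0.6221 -0.1842  0.01  ]
236 0 0.01 [ 0.5346 -0.0222  0.01  ]
327 0 0.01 [ 0.6231 -0.0226  0.01  ]
260 135 0.05 [ 0.5577 -0.149   0.05  ]
302 135 0.05 [ 0.5978 -0.1492  0.05  ]
282 116 0.064 [ 0.5785 -0.1317  0.064 ]
282 32 0.064 [ 0.5784 -0.0627  0.064 ]
253 164 0.018 [ 0.5483 -0.1807  0.018 ]
308 164 0.018 [ 0.6071 -0.181   0.018 ]
```

Call:
play_rows([
  {"linear":[0,0.25,3],"spin":0},
  {"linear":[0,0.25,3.4],"spin":0},
  {"linear":[0,0,3.5],"spin":0},
  {"linear":[0,0,3.5],"spin":0},
  {"linear":[0,0,3],"spin":0},
  {"linear":[0,0,1.3],"spin":0},
  {"linear":[0,0,0.7],"spin":0},
  {"linear":[0,0,0],"spin":0},
  {"linear":[1,0,0],"spin":0},
  {"linear":[1.5,0,0],"spin":0},
  {"linear":[1,0,0],"spin":0},
  {"linear":[0,0,0],"spin":0},
])

```text
time: 3.65
tool_pos: [0.5793, -0.1699, 0.0374]
ee_rot: [3.139, 0.0, 1.573]
wrist_force: [0.5, -0.8, 0.8]
width: 0.0101
```

Call:
play_rows([
  {"linear":[0.3,0,0.15],"spin":0},
  {"linear":[0.3,0,0],"spin":0},
  {"linear":[0.2,0,0],"spin":0},
  {"linear":[0.2,0,0],"spin":0},
  {"linear":[0.2,0,0],"spin":0},
  {"linear":[0.2,0,0],"spin":0},
  {"linear":[0.2,0,0],"spin":0},
  {"linear":[0.2,0,0],"spin":0},
  {"linear":[0.2,0,0],"spin":0},
  {"linear":[0.2,0,0],"spin":0},
  {"linear":[0.2,0,0],"spin":0},
  {"linear":[0.2,0,0],"spin":0},
])

```text
time: 4.65
tool_pos: [0.5781, -0.1465, 0.0339]
ee_rot: [-3.141, 0.0, 1.57]
wrist_force: [0.3, -2.1, -0.4]
width: 0.0098
```

Call:
play_rows([
  {"linear":[0.3,0,0],"spin":0},
  {"linear":[0.3,0,0],"spin":0},
  {"linear":[0.3,0,0],"spin":0},
  {"linear":[0.3,0,0],"spin":0},
  {"linear":[0.3,0,0],"spin":0},
  {"linear":[0.3,0,0],"spin":0},
  {"linear":[0.3,0,0],"spin":0},
  {"linear":[0.3,0,0],"spin":0},
  {"linear":[0.3,0,0],"spin":0},
  {"linear":[0.3,0,0],"spin":0},
  {"linear":[0.3,0,0],"spin":0},
  {"linear":[0.2,0,0],"spin":0},
])

```text
time: 5.65
tool_pos: [0.5782, -0.1111, 0.034]
ee_rot: [3.142, -0.0, 1.57]
wrist_force: [0.2, -0.7, -1.3]
width: 0.0101
```

Run:
```python
from h import *
np.set_printoptions(precision=4,suppress=True)
o,s=wrist('w2'); print(o['time'],o['tool_pos'],o['wrist_force'])
```

```text
5.65 [ 0.5782 -0.1111  0.034 ] [ 0.2424 -0.7178 -1.3434]
```

View pics/w2.png

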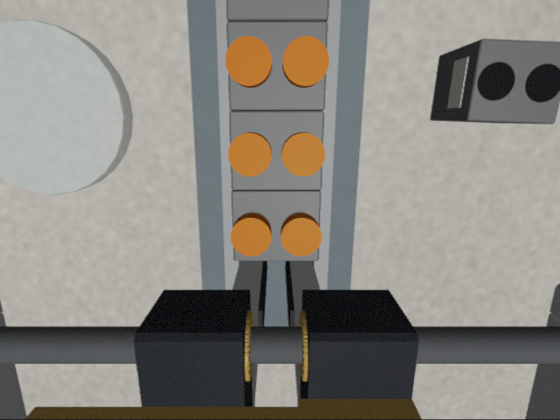

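The fingers are square on the rear carrier (its rear edge at row 260) and the train is straight and closed up. Pushing on.

Call:
play_rows([
  {"linear":[0.3,0,0],"spin":0},
  {"linear":[0.4,0,0],"spin":0},
  {"linear":[0.4,0,0],"spin":0},
  {"linear":[0.4,0,0],"spin":0},
  {"linear":[0.4,0,0],"spin":0},
  {"linear":[0.4,0,0],"spin":0},
  {"linear":[0.4,0,0],"spin":0},
  {"linear":[0.4,0,0],"spin":0},
  {"linear":[0.4,0,0],"spin":0},
  {"linear":[0.4,0,0],"spin":0},
  {"linear":[0.3,0,0],"spin":0},
  {"linear":[0.2,0,0],"spin":0},
])

```text
time: 6.7
tool_pos: [0.5782, -0.067, 0.034]
ee_rot: [3.141, 0.0, 1.571]
wrist_force: [-0.2, -2.2, 0.0]
width: 0.0103
```

Call:
play_rows([
  {"linear":[0.15,0,0],"spin":0},
  {"linear":[0.15,0,0],"spin":0},
  {"linear":[0.15,0,0],"spin":0},
  {"linear":[0.15,0,0],"spin":0},
  {"linear":[0.15,0,0],"spin":0},
])

```text
time: 7.12
tool_pos: [0.5783, -0.06, 0.034]
ee_rot: [3.141, 0.0, 1.57]
wrist_force: [0.3, -1.9, -0.7]
width: 0.0099
```

Call:
play_rows([
  {"linear":[0.1,0,0],"spin":0},
  {"linear":[0.1,0,0],"spin":0},
  {"linear":[0.1,0,0],"spin":0},
  {"linear":[0.1,0,0],"spin":0},
  {"linear":[0,0,0],"spin":0},
])

```text
time: 7.53
tool_pos: [0.5783, -0.0557, 0.034]
ee_rot: [3.141, -0.0, 1.57]
wrist_force: [0.0, -1.2, 0.7]
width: 0.0104
```

Run:
```python
from h import *
np.set_printoptions(precision=4,suppress=True)
o,s=wrist('w3'); print(o['time'],o['tool_pos'],o['wrist_force'])
```

```text
7.5333 [ 0.5783 -0.0557  0.034 ] [ 0.0094 -1.2485  0.6819]
```

View pics/w3.png

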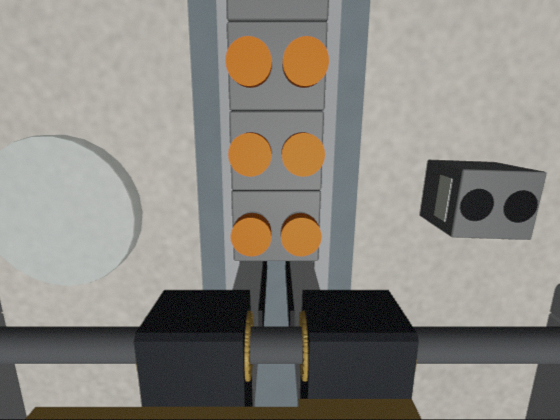

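Still moving freely with no stop force yet. Continuing in 1 mm steps.

Call:
play_rows([
  {"linear":[0.1,0,0],"spin":0},
  {"linear":[0.1,0,0],"spin":0},
  {"linear":[0,0,0],"spin":0},
])

```text
time: 7.83
tool_pos: [0.5782, -0.0551, 0.034]
ee_rot: [-3.142, 0.002, 1.57]
wrist_force: [0.9, -4.9, -0.4]
width: 0.0096
```

Call:
play_rows([
  {"linear":[0.1,0,0],"spin":0},
  {"linear":[0,0,0],"spin":0},
])

```text
time: 8.0
tool_pos: [0.5782, -0.0551, 0.0341]
ee_rot: [-3.142, 0.004, 1.57]
wrist_force: [-0.6, -7.2, 0.0]
width: 0.0096
```

Call:
play_rows([
  {"linear":[0.1,0,0],"spin":0},
  {"linear":[0,0,0],"spin":0},
])

```text
time: 8.17
tool_pos: [0.5781, -0.055, 0.0341]
ee_rot: [-3.141, 0.006, 1.57]
wrist_force: [-1.3, -9.5, 0.2]
width: 0.0102
```

The train is against the stop: the TCP holds at -0.055 while the force climbs. I'll back off straight along the rail, rise and check.

Call:
play_rows([
  {"linear":[0.1,0,0],"spin":0},
  {"linear":[0,0,0],"spin":0},
  {"linear":[0,0,0],"spin":0},
  {"linear":[-0.2,0,0],"spin":0},
  {"linear":[-0.2,0,0],"spin":0},
  {"linear":[-0.3,0,0],"spin":0},
  {"linear":[-0.8,0,0],"spin":0},
  {"linear":[-1.5,0,0],"spin":0},
  {"linear":[-1.5,0,0],"spin":0},
  {"linear":[-0.5,0,-2],"spin":0},
  {"linear":[0,0,-3.5],"spin":0},
  {"linear":[0,0,-3.5],"spin":0},
])

```text
time: 9.17
tool_pos: [0.5768, -0.1016, 0.123]
ee_rot: [-3.137, -0.002, 1.569]
wrist_force: [1.2, 0.1, -0.5]
width: 0.0102
```

Call:
play_rows([
  {"linear":[1.2,0,-3],"spin":0},
  {"linear":[3,0,-2],"spin":0},
  {"linear":[3,0,0],"spin":0},
  {"linear":[3,0,0],"spin":0},
  {"linear":[1,0,0],"spin":0},
  {"linear":[0,0,0],"spin":0},
  {"linear":[0,0,0],"spin":0},
], claw=0)

```text
time: 9.75
tool_pos: [0.5782, 0.0105, 0.1735]
ee_rot: [-3.141, 0.001, 1.571]
wrist_force: [0.5, -0.3, 0.2]
width: 0.0003
```

Run:
```python
from h import *
import pickle
np.set_printoptions(precision=4,suppress=True)
o,s=wrist('w4'); pickle.dump(s,open('w4.pkl','wb')); print(o['time'],o['tool_pos'],o['wrist_force'],o['width'])
for d in finder.silhouettes(s,'load_button')[:2]: print(d['conf'],d['box'],back(s,d['box'][0],d['box'][1],.064))
```

```text
9.75 [0.5782 0.0105 0.1735] [ 0.5035 -0.3028  0.1674] 0.00026479719435747184
0.86 [278.5, 56.1, 49.4, 55.9] [0.5796 0.1288 0.064 ]
```

View pics/w4.png

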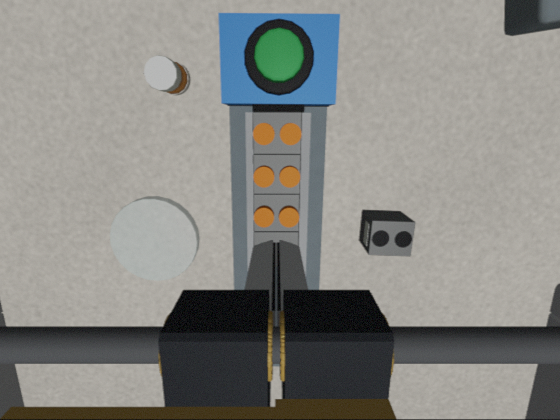

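The stop (black strip, row ~107) touches the front carrier, and no gaps show among the visible ones. The button is at (278,56), about (0.580, 0.129). I'll move above it and check the whole train in the scene view before pressing.

Call:
play_rows([
  {"linear":[2,0.1,0],"spin":0},
  {"linear":[3,0,0],"spin":0},
  {"linear":[3,0,0],"spin":0},
  {"linear":[2.5,0,0],"spin":0},
  {"linear":[1.3,0,1],"spin":0},
  {"linear":[0,0,2.5],"spin":0},
  {"linear":[0,0,2.5],"spin":0},
  {"linear":[0,0,1],"spin":0},
  {"linear":[0,0,0],"spin":0},
])

```text
time: 10.6
tool_pos: [0.5769, 0.1274, 0.0993]
ee_rot: [-3.133, 0.002, 1.569]
wrist_force: [-0.4, -0.2, -0.6]
width: 0.0003
```

Run:
```python
from h import *
np.set_printoptions(precision=4,suppress=True)
s=eyes.snapshot('scene'); o=robot.get_obs(); print(o['time'],o['tool_pos'],o['wrist_force'],o['width'])
c=s['frame'][170:300,210:370,::-1]; cv2.imwrite('pics/s2.png',cv2.resize(c,None,fx=4.5,fy=4.5,interpolation=cv2.INTER_CUBIC))
```

```text
10.65 [0.5783 0.1277 0.1018] [ 1.0526  0.104  -0.8977] 0.00024756926594803085
```

View pics/s2.png

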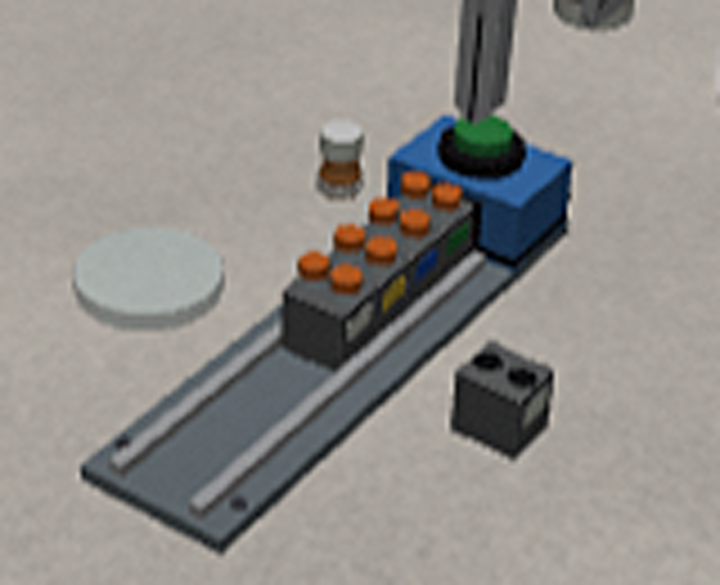

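The train is packed against the stop with no gaps, and all the bystanders are in place. Pressing the button now.

Call:
play_rows([
  {"linear":[0.1,0.1,0.4],"spin":0},
  {"linear":[0,0,0.4],"spin":0},
  {"linear":[0,0,0.3],"spin":0},
  {"linear":[0,0,0.2],"spin":0},
  {"linear":[0,0,0.2],"spin":0},
  {"linear":[0,0,0],"spin":0},
])

```text
time: 11.15
tool_pos: [0.5809, 0.1299, 0.0897]
ee_rot: [3.14, 0.0, 1.57]
wrist_force: [0.6, -1.0, 2.7]
width: 0.0002
```

Call:
play_rows([
  {"linear":[0,0,0.2],"spin":0},
  {"linear":[0,0,0.2],"spin":0},
  {"linear":[0,0,0],"spin":0},
])

```text
time: 11.4
tool_pos: [0.5809, 0.1299, 0.0863]
ee_rot: [3.14, 0.0, 1.57]
wrist_force: [-0.3, -1.7, 4.4]
width: 0.0004
```

Call:
play_rows([
  {"linear":[0,0,0.2],"spin":0},
  {"linear":[0,0,0.2],"spin":0},
  {"linear":[0,0,0],"spin":0},
])

```text
time: 11.65
tool_pos: [0.5811, 0.13, 0.086]
ee_rot: [3.138, 0.0, 1.57]
wrist_force: [-6.2, -2.8, 18.6]
width: 0.0003
```

It has bottomed out: 18.6 N, and z stopped at 0.086 despite 4 mm more being commanded. I'll hold briefly, then release.

Call:
play_rows([
  {"linear":[0,0,0],"spin":0},
  {"linear":[0,0,0],"spin":0},
  {"linear":[0,0,-0.3],"spin":0},
  {"linear":[0,0,-0.4],"spin":0},
  {"linear":[0,0,-0.6],"spin":0},
  {"linear":[0,0,-1],"spin":0},
  {"linear":[0,0,-2],"spin":0},
  {"linear":[0,0,-3],"spin":0},
  {"linear":[0,0,-3],"spin":0},
  {"linear":[0,0,-2],"spin":0},
  {"linear":[0,0,0],"spin":0},
  {"linear":[0,0,0],"spin":0},
])

```text
time: 12.65
tool_pos: [0.5807, 0.1303, 0.205]
ee_rot: [3.14, -0.001, 1.57]
wrist_force: [0.7, -0.1, -0.1]
width: 0.0004
```

Run:
```python
from h import *
np.set_printoptions(precision=4,suppress=True)
s=eyes.snapshot('scene'); o=robot.get_obs(); print(o['time'],o['tool_pos'],o['wrist_force'],o['width'])
c=s['frame'][170:300,210:370,::-1]; cv2.imwrite('pics/s3.png',cv2.resize(c,None,fx=4.5,fy=4.5,interpolation=cv2.INTER_CUBIC))
```

```text
12.7 [0.5799 0.1301 0.2029] [ 0.1397 -0.1398 -1.3723] 0.00040248264597759337
```

View pics/s3.png

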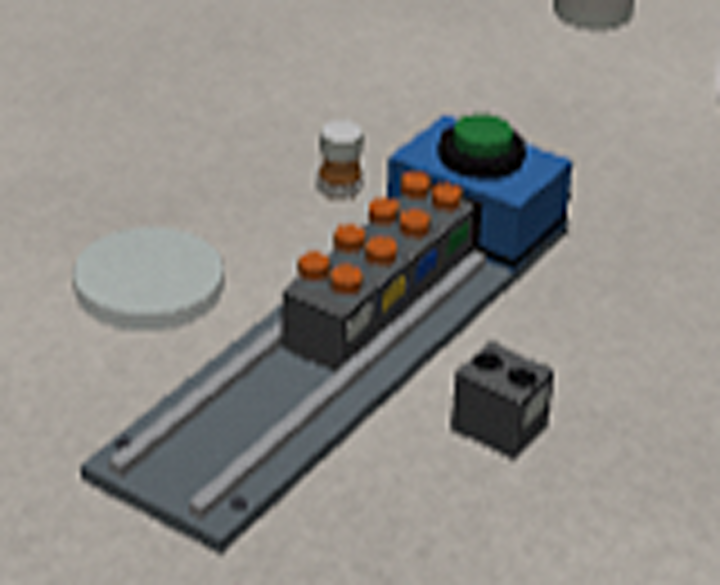

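The button is back up, the train is still home, and nothing else has moved.

```bash
python3 -c "
from bench import robot
print(robot.close_job())"
```

```text
the job is handed in; nothing more can be done
None
```

The carriers are home against the end stop, and the green load button was then pressed all the way down and came back up. I handed the job in at about 12.7 s of the 46 s allowed.

- **Pushing:** I pushed the four carriers from behind with the nearly closed fingers, just above the guides. The train stopped moving while the push force rose to about 9.5 N. I then backed off along the rail and checked the scene picture before touching the button; it showed no gaps and no tipped carriers.
- **Pressing:** The button took about 4.4 N over most of its travel. It then stopped dead about 6 mm below first contact, with the force at 18.6 N.
- **Last check:** The final scene picture shows the button up, the carriers packed against the stop, and the dish, jar and spare carrier unmoved. I did not re-picture the objects farther away, but the arm touched none of them on the way.

One small disagreement: the pusher stopped about 2 mm earlier than I had worked out. That is within the camera calibration and my guess at the finger thickness. No check failed.

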